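Load the bottle opener into the packing jig

TASK

On the table lies a flat packing jig: a wooden block with a metal cover plate that has one round and one square pocket. Take the bottle-shaped opener that stands on the cover plate (not the one beside the jig) and slide it across the cover, upright and without raising it more than a centimetre or so off the plate, until it drops into the round pocket. Leave it standing upright on the pocket's floor and let go.

Things in the scene. Friction and masses are not known exactly. Their poses are not given: they have to be found in the camera images.
- opener_centre (a point): Centre, half-way up, of the small dark bottle-shaped opener that stands on the jig's cover plate near the middle: round, 22 mm across in its lower half and narrowing to a neck above, 89 mm tall, about 55 g, loose. This point is 44.5 mm above its flat foot; its z axis points up along the bottle. Pinch it by the body from above. A second like opener, standing on the table beside the jig, is not used.
- jig_pocket (a point): Centre of the mouth of the round pocket, at the level of the cover plate's upper face (30 mm above the table). The pocket is a blind hole of 40 mm diameter, 20 mm deep, with a flat floor 10 mm above the table. x and y axes as those of the jig, z up.
- jig: The packing jig, fixed to the table: wooden block with metal cover plate, 230 mm (its x) by 130 mm (its y) by 30 mm high, flat on top. Origin at the centre of its underside, on the table. The round pocket is centred 65 mm along its +x, a square pocket (40 mm wide, 20 mm deep, to stay empty) 65 mm along its -x. It may lie at any yaw.
Mind the look-alikes: they are no part of the job. What is shaped like the part that bears opener_centre but blue is not meant.

How it is judged:
By the outcome, as a careful person would: the job done as asked, in the order asked, and still so for the second after the job is handed in, with the robot touching nothing.
It also fails if it takes over 35 s, if anything falls off the work surface, if the arm or the gripper's body presses on something with over 40 N, if the wrist force passes 120 N, or if a joint passes its speed limit or range.

ROBOT

A 7-joint arm with a two-finger parallel gripper is mounted at the origin on a cart in front of the work surface, level with it; the furniture and walls round the work are solid. World frame = base frame: x ahead of the robot, y to its left, z up, the work surface at z = 0. Lengths are in mm, angles in rad, forces in N, time in s.
With the tool pointing down it reaches from about 400 to 900 mm from the base axis. Payload 5.5 kg.
Tool frame: the origin (TCP) lies midway between the tips of the shut fingers; the grasp point (between the pads) lies robot.pinch_z behind it (robot.pinch_z is the distance from the TCP to the grasp point, in mm); z points along the fingers, y is the line along which they close (so a half turn about z gives the same grasp; the last joint's range is limited). The gripper opens to 85 mm and grips with 20 to 120 N. Pads are 22 mm wide; open, the fingers measure 114 mm over their backs; the gripper's body (76 mm by 85 mm) begins 54 mm behind the grasp point. The pads swing forward as they close: fully open they stand 13 mm farther back than shut.
Start: joints at [1.366, 0.501, -0.427, 1.55, 0.221, 1.138, -0.21], TCP at [293.132, -580.15, 231.31] pointing down, gripper open.
Joint ranges: [-2.88, 2.88], [-0.31, 2.03], [-1.54, 1.56], [0.2, 2.42], [-1.41, 4.55], [0.19, 2.02], [-2.57, 2.57]. Speed limits (rad/s): [2.57, 2.57, 3.14, 3.14, 3.14, 3.14, 3.14].

INTERFACE

Orientations are given as a 3x3 rotation matrix whose columns are the frame's x, y, z axes.
In Python, from bench import robot gives the robot as it stands.
- The arm moves only by the tool move_arm, never from a script. Its arguments are lists of equal length, an entry for each row: "twist": the turn, a rotation vector about the tool's x, y, z in degrees, a list of three; "linear": the shift along the tool's x, y, z in mm, a list of three; "gripper": the closure, from 0 (fully open) to 1 (shut). A call has 1 to 5 rows; each row shifts and turns the commanded pose from where the row before left it, along the tool's axes as they then stand; what a row does not reach is not made up. A row lasts 1/10 s, in which the tool goes at most 50 mm and 8.59 degrees, less where a joint would pass 70% of its speed; a pose out of reach is approached as far as the arm can. A call is refused whole if a number of a shift passes 50 or a number of a turn 8.59, either way. A call with a gripper value outside its range is refused whole. The fingers move at their own pace and stop on an object; "newtons" is the grip in N (left out, the last holds). Time passes only in rows, so rows that do not move let the fingers close. It gives the time, the measured TCP pose, the force, the opening and the grip force at its end, in the units of the state.
- robot.observe(): the state, without advancing time (a new reading comes with each control period).
- robot.get_image(name): name is "side" or "top"; returns a dict with "image" (384x512x3 uint8, red, green, blue), "intrinsics" (3x3 intrinsics, pixels), "dist_coeffs" ([k1, k2, p1, p2, k3] as OpenCV has them; the pictures are not rectified), "world_from_camera" (4x4, takes a point from camera to world coordinates). Camera axes: x right, y down, z forward; pixel columns grow to the right and rows downward; lengths in mm; the calibration is good to about 2 mm. A picture is of the moment at which its call begins. There is no depth.
- robot.finish_job(): hands the job in; it is judged then, once.
The state is a dict: "clock": time; "qpos": joint angles; "joint_vel": joint speeds; "effort": joint torques, N m; "tool_pos": TCP position; "tcp_rot": TCP orientation; "ft_force": force on the tool from outside, world axes, zero at the start; "moment": the same for the moment, N m; "gripper_width": finger opening in mm; "gripper_force": force on a finger pad.
Only numpy, scipy, OpenCV 4.12 (cv2) and the standard library are available. Lean on these libraries where they do the work, as an engineer would, in place of code of your own. Each camera call takes 0.05 s, during which the arm holds its last target. There are 200 camera calls.

## Working session

There is one attempt and no reset: what is moved stays moved. The work goes in short steps, Python scripts to look and compute and a tool call to move; the robot and the scene stay as the last step left them, time stands still between calls to the robot, and variables do not carry over. Pictures are saved under pics/ and viewed, at most 10 in all, crops included, and the job is handed in when it is done.

Besides the shell and the picture viewer there is one more tool, called as name(argument=value, ...), one argument or row to a line, values as JSON. move_arm: Moves the arm, as the interface text tells. Its arguments: {"type":"object","properties":{"twist":{"type":"array"},"linear":{"type":"array"},"gripper":{"type":"array"},"newtons":{"type":"number"}},"required":["twist","linear","gripper"]}

```bash
mkdir -p pics
cat > h.py <<'E'
import numpy as np, cv2
from bench import robot
def grab(n):
    d=robot.get_image(n); np.savez(f'{n}.npz',**{k:np.array(v) for k,v in d.items()}); return d
def ray(d,uv,z):
    K=np.array(d['intrinsics'],float);D=np.array(d['dist_coeffs'],float);T=np.array(d['world_from_camera'])
    p=cv2.undistortPoints(np.array(uv,float).reshape(-1,1,2),K,D).reshape(-1,2)
    r=np.c_[p,np.ones(len(p))]@T[:3,:3].T; o=T[:3,3]
    return o+r*((z-o[2])/r[:,2])[:,None]
def proj(d,P):
    T=np.linalg.inv(np.array(d['world_from_camera']))
    return cv2.projectPoints(np.array(P,float).reshape(-1,1,3),cv2.Rodrigues(T[:3,:3])[0],T[:3,3],np.array(d['intrinsics'],float),np.array(d['dist_coeffs'],float))[0].reshape(-1,2)
def save(im,name): cv2.imwrite('pics/'+name,cv2.cvtColor(im,cv2.COLOR_RGB2BGR))
E
python3 - <<'E'
from h import *
a=grab('top');b=grab('side')
save(np.vstack([a['image'],b['image']])[:, :] if 0 else cv2.resize(np.hstack([a['image'],b['image']]),(800,300),interpolation=cv2.INTER_AREA),'both.png')
save(a['image'],'top.png');save(b['image'],'side.png')
for d in(a,b):print(np.round(d['world_from_camera'],2))
s=robot.observe();print(s['clock'],s['tool_pos'],np.round(s['tcp_rot'],3),robot.pinch_z)
E
```

```text
[[ 2.0000e-02 -9.9000e-01  1.0000e-01  4.4877e+02]
 [-1.0000e+00 -3.0000e-02 -1.0000e-02  6.1250e+01]
 [ 1.0000e-02 -1.0000e-01 -9.9000e-01  9.2735e+02]
 [ 0.0000e+00  0.0000e+00  0.0000e+00  1.0000e+00]]
[[-9.9000e-01 -5.0000e-02  1.0000e-01  4.8236e+02]
 [-1.1000e-01  5.0000e-01 -8.6000e-01  8.1069e+02]
 [-1.0000e-02 -8.6000e-01 -5.0000e-01  5.0071e+02]
 [ 0.0000e+00  0.0000e+00  0.0000e+00  1.0000e+00]]
0.1 [ 292.80902972 -579.61781772  230.3855198 ] [[ 0.893  0.451 -0.001]
 [ 0.451 -0.893  0.002]
 [ 0.    -0.002 -1.   ]] 18.700000000000003
```

View pics/top.png

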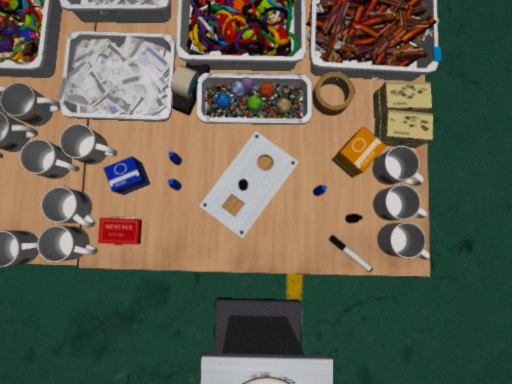

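View pics/side.png

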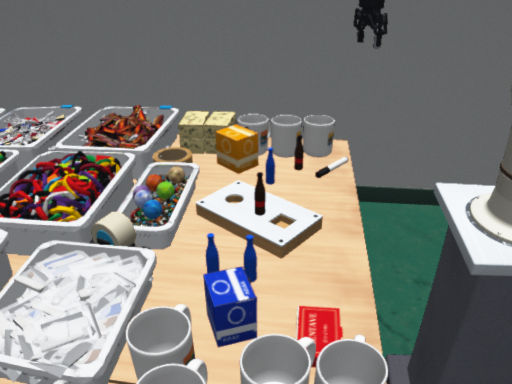

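Top view: the dark bottle on the jig is at (243,184), the round pocket at (265,162) and the square pocket at (232,204). Lookalikes are a dark opener beside the jig at (354,217) and blue ones at (174,157), (174,184) and (320,189). I choose (243,184), which is (260,195) in the side view.

Run:
```python
from h import *
a=dict(np.load('top.npz'));b=dict(np.load('side.npz'))
im=a['image'];x0,y0,x1,y1=190,120,310,245
hsv=cv2.cvtColor(im,cv2.COLOR_RGB2HSV)
m=((hsv[...,1]<50)&(hsv[...,2]>110)).astype(np.uint8);m[:y0]=0;m[y1:]=0;m[:,:x0]=0;m[:,x1:]=0
cs,h=cv2.findContours(m,cv2.RETR_CCOMP,cv2.CHAIN_APPROX_NONE)
i=max(range(len(cs)),key=lambda k:cv2.contourArea(cs[k]))
P=ray(a,cs[i].reshape(-1,2),30)[:,:2].astype(np.float32)
r=cv2.minAreaRect(P);print('jig',r)
for k in range(len(cs)):
    if h[0][k][3]==i and cv2.contourArea(cs[k])>15:
        q=ray(a,cs[k].reshape(-1,2),30)[:,:2].astype(np.float32);print('hole',cv2.contourArea(cs[k]),cs[k].reshape(-1,2).mean(0),cv2.minEnclosingCircle(q))
# bottle: dark
d=(im.max(2)<60).astype(np.uint8);n,l,s,c=cv2.connectedComponentsWithStats(d[170:200,230:260]);
for k in range(1,n):print('top dark',s[k],c[k]+[230,170],[ray(a,c[k]+[230,170],z).round(1).tolist() for z in(30,75,119)])
d=(b['image'].max(2)<75).astype(np.uint8);n,l,s,c=cv2.connectedComponentsWithStats(d[165:225,245:275])
for k in range(1,n):
  if s[k][4]>20:
    print('side',s[k],c[k]+[245,165]); 
    ys,xs=np.nonzero(l==k); f=ys.max();u=[xs[ys>f-12].mean()+245,f+165]; print('foot',u,ray(b,u,30)); t=[xs[ys<ys.min()+5].mean()+245,ys.min()+165];print('top',t,ray(b,t,119))
save(np.hstack([cv2.resize(im[130:240,190:300],(400,400)),cv2.resize(b['image'][160:260,190:330],(400,400))]),'crop.png')
```

```text
jig ((565.6270751953125, 56.22935485839844), (130.5708770751953, 230.4043426513672), 54.80353546142578)
hole 291.0 [232.94230769 205.03846154] ((512.8236083984375, 94.0650634765625), 27.87098503112793)
hole 101.0 [242.71875 184.46875] ((562.3751220703125, 70.18292236328125), 16.02730941772461)
hole 219.5 [264.68085106 162.27659574] ((618.056396484375, 19.155757904052734), 21.584985733032227)
top dark [ 9 10  8 10 67] [242.55223881 184.46268657] [[[562.4, 71.3, 30.0]], [[556.7, 70.8, 75.0]], [[551.1, 70.3, 119.0]]]
side [ 10   8  10  29 205] [259.49268293 189.8097561 ]
foot [np.float64(259.53846153846155), np.int64(201)] [[564.46184724  22.73378972  30.        ]]
top [np.float64(259.5), np.int64(173)] [[559.57603406  68.19585756 119.        ]]
side [10 41 10  9 75] [259.53333333 210.08      ]
foot [np.float64(259.53333333333336), np.int64(214)] [[559.32521996  73.11933928  30.        ]]
top [np.float64(259.5), np.int64(206)] [[547.34959909 187.90751121 119.        ]]
```

View pics/crop.png

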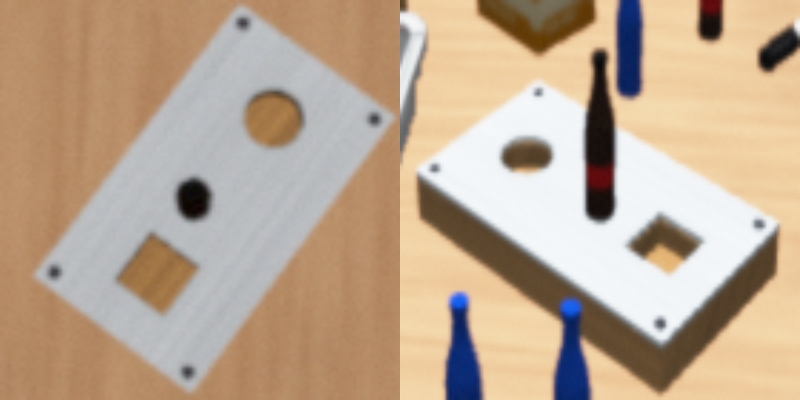

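The crop shows the chosen dark opener with a red label standing between the pockets, at about (559,70) mm. The pocket is at about (618.7,18.8), with jig yaw −35.2°. Moving over it now.

move_arm(
  twist=[
    [0,0,0],
    [0,0,0],
    [0,0,0],
    [0,0,0],
    [0,0,0],
  ],
  linear=[
    [35,-30,0],
    [35,-30,0],
    [35,-30,0],
    [35,-30,0],
    [35,-30,0],
  ],
  gripper=[0,0,0,0,0],
)

```text
clock: 0.6
tool_pos: [381.9, -365.4, 231.0]
tcp_rot: [[0.893, 0.451, -0.0], [0.451, -0.893, 0.0], [-0.0, -0.0, -1.0]]
ft_force: [0.7, 0.2, 1.1]
gripper_width: 85.6
gripper_force: 0.0
```

move_arm(
  twist=[
    [0,0,0],
    [0,0,0],
    [0,0,0],
    [0,0,0],
    [0,0,0],
  ],
  linear=[
    [35,-30,0],
    [35,-30,0],
    [35,-30,0],
    [35,-30,0],
    [35,-30,0],
  ],
  gripper=[0,0,0,0,0],
)

```text
clock: 1.1
tool_pos: [470.3, -152.9, 231.2]
tcp_rot: [[0.893, 0.451, -0.0], [0.451, -0.893, -0.0], [-0.0, 0.0, -1.0]]
ft_force: [0.4, -0.8, 0.4]
gripper_width: 85.4
gripper_force: 0.0
```

move_arm(
  twist=[
    [0,0,0],
    [0,0,0],
    [0,0,0],
    [0,0,0],
    [0,0,0],
  ],
  linear=[
    [35,-30,0],
    [35,-30,0],
    [35,-30,0],
    [30,-25,0],
    [0,0,0],
  ],
  gripper=[0,0,0,0,0],
)

```text
clock: 1.6
tool_pos: [540.0, 16.4, 231.7]
tcp_rot: [[0.888, 0.459, 0.002], [0.459, -0.888, 0.004], [0.003, -0.003, -1.0]]
ft_force: [-0.5, 0.5, -0.5]
gripper_width: 85.2
gripper_force: 0.0
```

move_arm(
  twist=[
    [0,0,0],
    [0,0,0],
    [0,0,0],
    [0,0,0],
    [0,0,0],
  ],
  linear=[
    [22,-20,0],
    [19,-19,0],
    [0,0,40],
    [0,0,32],
    [0,0,0],
  ],
  gripper=[0,0,0,0,0],
)

```text
clock: 2.1
tool_pos: [554.0, 60.8, 154.9]
tcp_rot: [[0.893, 0.451, -0.009], [0.451, -0.893, -0.001], [-0.009, -0.003, -1.0]]
ft_force: [-0.3, -0.8, -0.1]
gripper_width: 85.8
gripper_force: 0.0
```

Run:
```python
from h import *
b=grab('side');s=robot.observe();print(s['tool_pos'],np.round(s['tcp_rot'],3))
p=s['tool_pos'];print(proj(b,[p,[p[0],p[1],119],[p[0],p[1],30]]))
a=grab('top')
save(np.hstack([cv2.resize(b['image'][100:240,190:330],(400,400)),cv2.resize(a['image'][130:240,190:300],(400,400))]),'c2.png')
```

```text
[555.77639879  61.29834433 157.35158428] [[ 0.893  0.451 -0.005]
 [ 0.451 -0.893 -0.   ]
 [-0.005 -0.002 -1.   ]]
[[261.81727656 153.15357331]
 [261.84392653 171.44871811]
 [261.88523069 210.95667918]]
```

View pics/c2.png

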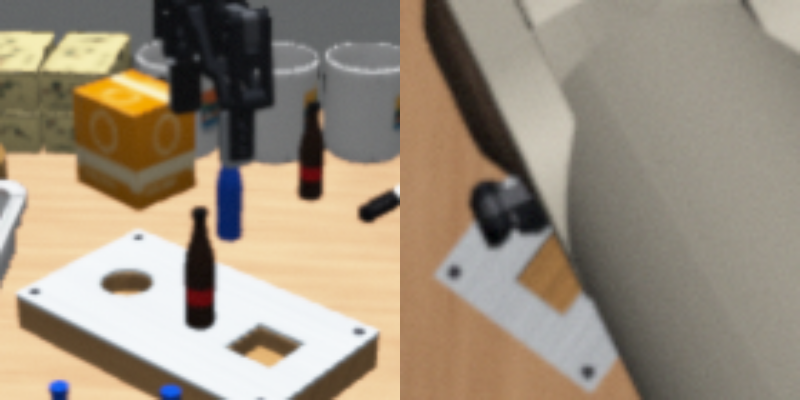

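Side crop: the gripper is open above the opener (bottle top at about (260,173) in the full frame), with clearance. I need to shift about 10 mm sideways, then descend.

move_arm(
  twist=[
    [0,0,0],
    [0,0,0],
    [0,0,0],
  ],
  linear=[
    [8,-6,0],
    [0,0,0],
    [0,0,0],
  ],
  gripper=[0,0,0],
)

```text
clock: 2.5
tool_pos: [563.4, 71.9, 160.8]
tcp_rot: [[0.892, 0.451, 0.003], [0.451, -0.892, 0.0], [0.002, 0.001, -1.0]]
ft_force: [-0.6, -0.3, -0.4]
gripper_width: 85.5
gripper_force: 0.0
```

move_arm(
  twist=[
    [0,0,0],
    [0,0,0],
    [0,0,0],
    [0,0,0],
    [0,0,0],
  ],
  linear=[
    [-4,0,20],
    [0,0,25],
    [0,0,25],
    [0,0,15],
    [0,0,0],
  ],
  gripper=[0,0,0,0,0],
)

```text
clock: 3.0
tool_pos: [557.4, 69.0, 72.8]
tcp_rot: [[0.893, 0.451, -0.003], [0.451, -0.893, -0.0], [-0.003, -0.001, -1.0]]
ft_force: [-0.6, -0.2, 0.0]
gripper_width: 85.5
gripper_force: 0.0
```

move_arm(
  twist=[
    [0,0,0],
    [0,0,0],
    [0,0,0],
    [0,0,0],
  ],
  linear=[
    [0,0,10],
    [0,0,8],
    [0,0,6],
    [0,0,0],
  ],
  gripper=[0,0,0,0],
)

```text
clock: 3.4
tool_pos: [558.3, 69.3, 49.7]
tcp_rot: [[0.893, 0.451, -0.001], [0.451, -0.893, -0.0], [-0.001, -0.0, -1.0]]
ft_force: [-0.6, 0.0, -0.8]
gripper_width: 85.3
gripper_force: 0.0
```

Run:
```python
from h import *
b=grab('side');s=robot.observe();print(s['tool_pos'],s['ft_force'])
save(cv2.resize(b['image'][140:240,200:320],(720,600)),'c3.png')
```

```text
[558.59179747  69.43591518  50.13422534] [0.10198562 0.36612824 0.45862145]
```

View pics/c3.png

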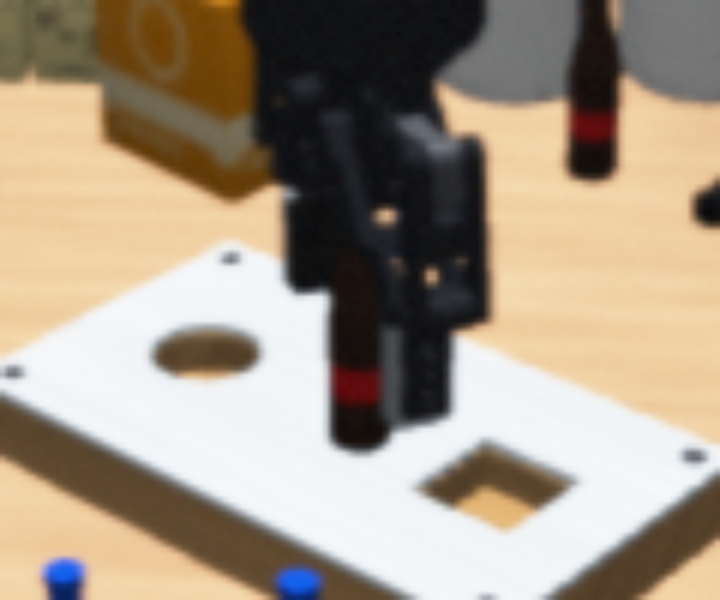

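The fingers straddle the opener: near tip (425,420), far tip (310,290), bottle axis at column 358 of the crop. It is centred to about 2–3 mm. Closing.

move_arm(
  twist=[
    [0,0,0],
    [0,0,0],
    [0,0,0],
    [0,0,0],
    [0,0,0],
  ],
  linear=[
    [2,0,0],
    [0,0,0],
    [0,0,0],
    [0,0,0],
    [0,0,0],
  ],
  gripper=[0,0.4,0.6,0.7,0.7],
  newtons=25,
)

```text
clock: 3.95
tool_pos: [560.6, 70.3, 50.4]
tcp_rot: [[0.893, 0.451, 0.0], [0.451, -0.893, -0.0], [0.0, 0.0, -1.0]]
ft_force: [-0.1, -0.2, -0.1]
gripper_width: 27.9
gripper_force: 0.0
```

move_arm(
  twist=[
    [0,0,0],
    [0,0,0],
    [0,0,0],
    [0,0,0],
    [0,0,0],
  ],
  linear=[
    [0,0,0],
    [0,0,0],
    [0,0,0],
    [0,0,0],
    [0,0,0],
  ],
  gripper=[0.8,0.9,1,1,1],
)

```text
clock: 4.45
tool_pos: [560.6, 70.3, 50.4]
tcp_rot: [[0.893, 0.451, 0.0], [0.451, -0.893, -0.0], [0.0, 0.0, -1.0]]
ft_force: [-0.4, -0.9, 2.3]
gripper_width: 21.3
gripper_force: 25.4
```

move_arm(
  twist=[
    [0,0,0],
    [0,0,0],
    [0,0,0],
    [0,0,0],
    [0,0,0],
  ],
  linear=[
    [0,0,-1],
    [2,5,0],
    [4,10,0],
    [4,10,0],
    [4,10,0],
  ],
  gripper=[1,1,1,1,1],
)

```text
clock: 4.95
tool_pos: [589.8, 44.1, 51.2]
tcp_rot: [[0.893, 0.45, 0.0], [0.45, -0.893, -0.0], [0.0, 0.0, -1.0]]
ft_force: [0.2, 0.3, -0.2]
gripper_width: 21.2
gripper_force: 25.1
```

move_arm(
  twist=[
    [0,0,0],
    [0,0,0],
    [0,0,0],
    [0,0,0],
    [0,0,0],
  ],
  linear=[
    [4,10,0],
    [4,10,0],
    [4,10,0],
    [2.5,7,0],
    [0,0,0],
  ],
  gripper=[1,1,1,1,1],
)

```text
clock: 5.45
tool_pos: [619.3, 17.5, 51.2]
tcp_rot: [[0.893, 0.449, 0.0], [0.449, -0.893, -0.0], [0.0, 0.001, -1.0]]
ft_force: [0.3, 0.1, -0.7]
gripper_width: 21.5
gripper_force: 25.1
```

move_arm(
  twist=[
    [0,0,0],
    [0,0,0],
  ],
  linear=[
    [0,0,0],
    [0,0,0],
  ],
  gripper=[1,1],
)

```text
clock: 5.65
tool_pos: [617.9, 19.7, 51.3]
tcp_rot: [[0.892, 0.452, -0.0], [0.452, -0.892, 0.0], [-0.0, -0.001, -1.0]]
ft_force: [0.5, 0.9, -0.9]
gripper_width: 21.0
gripper_force: 25.1
```

Run:
```python
from h import *
b=grab('side');s=robot.observe();print(s['tool_pos'],s['ft_force'],s['gripper_width'])
print((proj(b,[[618.7,18.8,30],[618.7,18.8,119]])-[200,120])*6)
save(cv2.resize(b['image'][120:220,200:320],(720,600)),'c4.png')
```

```text
[617.9746689   19.6420242   51.30883225] [ 0.44394971 -0.00895612  0.3485767 ] 21.334227265065916
[[204.88364216 472.74143191]
 [196.42080561 243.73145491]]
```

View pics/c4.png

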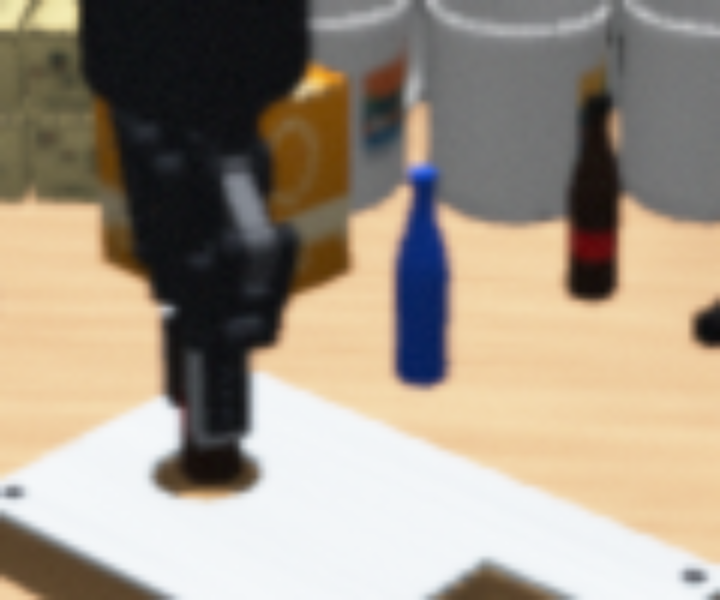

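The opener's foot, around (210,475), lies within the pocket mouth centred at about (206,472). Lowering slowly.

move_arm(
  twist=[
    [0,0,0],
    [0,0,0],
    [0,0,0],
    [0,0,0],
    [0,0,0],
  ],
  linear=[
    [0,0,5],
    [0,0,5],
    [0,0,5],
    [0,0,2],
    [0,0,0],
  ],
  gripper=[1,1,1,1,1],
)

```text
clock: 6.2
tool_pos: [618.0, 18.9, 33.6]
tcp_rot: [[0.893, 0.451, -0.001], [0.451, -0.893, 0.0], [-0.001, -0.0, -1.0]]
ft_force: [-0.3, 0.6, 0.3]
gripper_width: 21.1
gripper_force: 25.1
```

move_arm(
  twist=[
    [0,0,0],
    [0,0,0],
    [0,0,0],
    [0,0,0],
    [0,0,0],
  ],
  linear=[
    [0,0,1],
    [0,0,1],
    [0,0,0.5],
    [0,0,0],
    [0,0,0],
  ],
  gripper=[1,1,1,1,1],
)

```text
clock: 6.7
tool_pos: [618.5, 18.9, 31.9]
tcp_rot: [[0.893, 0.451, 0.0], [0.451, -0.893, -0.0], [0.0, 0.0, -1.0]]
ft_force: [-0.1, -0.3, -0.8]
gripper_width: 21.1
gripper_force: 25.1
```

move_arm(
  twist=[
    [0,0,0],
    [0,0,0],
    [0,0,0],
    [0,0,0],
  ],
  linear=[
    [0,0,0.7],
    [0,0,0.6],
    [0,0,0],
    [0,0,0],
  ],
  gripper=[1,1,1,1],
)

```text
clock: 7.1
tool_pos: [618.5, 18.9, 30.5]
tcp_rot: [[0.893, 0.451, 0.0], [0.451, -0.893, 0.0], [0.0, 0.0, -1.0]]
ft_force: [-0.7, -0.3, -1.0]
gripper_width: 21.7
gripper_force: 25.1
```

move_arm(
  twist=[
    [0,0,0],
    [0,0,0],
    [0,0,0],
    [0,0,0],
    [0,0,0],
  ],
  linear=[
    [0,0,0],
    [0,0,0],
    [0,0,0],
    [0,0,0],
    [0,0,0],
  ],
  gripper=[0.72,0.65,0.55,0.4,0.2],
)

```text
clock: 7.6
tool_pos: [618.5, 19.0, 30.5]
tcp_rot: [[0.893, 0.451, 0.0], [0.451, -0.893, 0.0], [0.0, 0.0, -1.0]]
ft_force: [0.2, -0.6, -0.4]
gripper_width: 64.5
gripper_force: 0.0
```

move_arm(
  twist=[
    [0,0,0],
    [0,0,0],
    [0,0,0],
    [0,0,0],
    [0,0,0],
  ],
  linear=[
    [0,0,0],
    [0,0,0],
    [0,0,-5],
    [0,0,-15],
    [0,0,-25],
  ],
  gripper=[0,0,0,0,0],
)

```text
clock: 8.1
tool_pos: [617.3, 18.9, 75.5]
tcp_rot: [[0.892, 0.451, -0.003], [0.451, -0.892, 0.0], [-0.002, -0.001, -1.0]]
ft_force: [-0.3, -0.9, 0.4]
gripper_width: 85.4
gripper_force: 0.0
```

move_arm(
  twist=[
    [0,0,0],
    [0,0,0],
    [0,0,0],
    [0,0,0],
    [0,0,0],
  ],
  linear=[
    [0,0,-30],
    [0,0,-30],
    [0,0,-30],
    [0,0,-20],
    [0,0,0],
  ],
  gripper=[0,0,0,0,0],
)

```text
clock: 8.6
tool_pos: [621.0, 19.6, 190.5]
tcp_rot: [[0.892, 0.451, 0.008], [0.451, -0.892, -0.0], [0.007, 0.003, -1.0]]
ft_force: [1.2, 0.3, -0.1]
gripper_width: 85.4
gripper_force: 0.0
```

Run:
```python
from h import *
b=grab('side');s=robot.observe();print(s['clock'],s['tool_pos'],s['ft_force'],s['gripper_width'])
print((proj(b,[[618.7,18.8,10],[618.7,18.8,99]])-[200,120])*6)
save(cv2.resize(b['image'][120:220,200:320],(720,600)),'c5.png')
```

```text
8.65 [619.79724524  19.168404   188.3288252 ] [-0.06520479 -0.21453638 -0.96922704] 85.02218300993687
[[206.71678114 521.25931655]
 [198.36479957 297.0973701 ]]
```

View pics/c5.png

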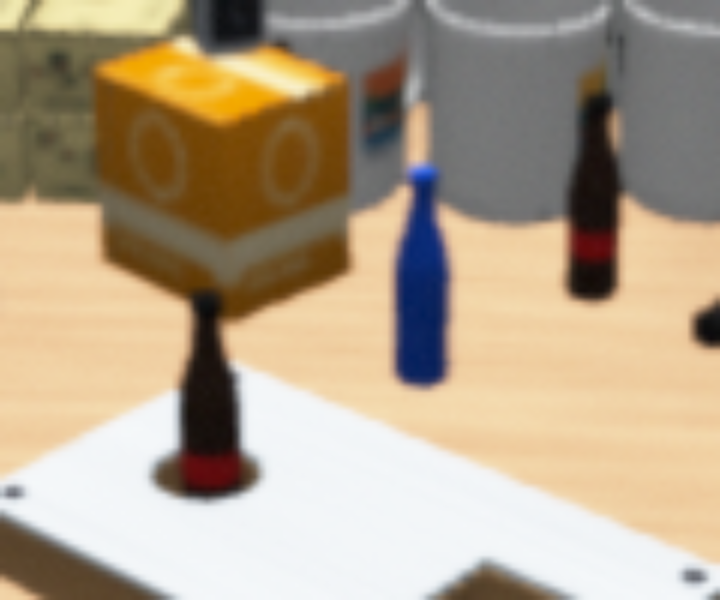

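The opener stands upright in the round pocket: its top is at (205,298), against (198,297) expected. The gripper is well clear.

```bash
python3 -c "
from bench import robot
print(robot.finish_job())"
```

```text
the job is handed in; nothing more can be done
None
```

The opener from the cover plate was moved across about 1 mm above the plate, stands upright on the round pocket's floor and is released; the job was handed in at about 8.7 s.

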